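Clamp down the lid of a pressure pan

ROBOT

A 6-joint arm with a two-finger parallel gripper is mounted at the origin on a cart in front of the work surface, level with it; the furniture and walls round the work are solid. World frame = base frame: x ahead of the robot, y to its left, z up, the work surface at z = 0. Lengths are in m, angles in rad, forces in N, time in s.
With the tool pointing down it reaches from about 0.35 to 0.85 m from the base axis. Payload 8.1 kg.
Tool frame: the origin (TCP) lies midway between the tips of the shut fingers; the grasp point (between the pads) lies 19 mm behind it; z points along the fingers, y is the line along which they close (so a half turn about z gives the same grasp; the last joint's range is limited). The gripper opens to 85 mm and grips with 20 to 120 N. Pads are 22 mm wide; open, the fingers measure 114 mm over their backs; the gripper's body (76 mm by 85 mm) begins 54 mm behind the grasp point. The pads swing forward as they close: fully open they stand 13 mm farther back than shut.
Start: joints at [1.094, 0.13, 1.488, -0, 1.523, -0.085], TCP at [0.229, 0.555, 0.231] pointing down, gripper open.
Joint ranges: [-2.96, 2.96], [-0.89, 2.26], [0.02, 2.5], [-1.34, 4.48], [0, 2.73], [-2.66, 2.66]. Speed limits (rad/s): [2.39, 2.39, 2.79, 3.14, 3.14, 3.14].

INTERFACE

Orientations are given as a 3x3 rotation matrix whose columns are the frame's x, y, z axes.
In Python, from bench import sensors, capture, close_job gives the robot as it stands.
- The arm moves only by the shell command python3 -m crank 'ROWS' [OPENING] [FORCE]. ROWS is JSON, a list of rows, each a list of 2 entries, a list of its own where there are three numbers: the shift along the tool's x, y, z in m, then the turn, a rotation vector about the tool's x, y, z in rad. A call has 1 to 5 rows; each row is the pose to reach, as a shift and turn from the pose commanded when the call began, along the tool's axes at that moment; what a row does not reach only later rows make up. A row lasts 1/12 s, in which the tool goes at most 41.7 mm and 7.16 degrees, less where a joint would pass 70% of its speed; a pose out of reach is approached as far as the arm can. A call with a gripper value outside its range is refused whole. OPENING is the opening, from 0 (shut) to 1 (fully open), set as the call begins (- or left out, the last holds). The fingers move at their own pace and stop on an object; FORCE is the grip in N (left out, the last holds). Time passes only in rows, so rows that repeat a pose let the fingers close. It gives the time, the measured TCP pose, the force, the opening and the grip force at its end, in the units of the state.
- sensors.observe(): the state, without advancing time (a new reading comes with each control period).
- capture(name): name is "scene" or "top" or "wrist"; returns a dict with "image" (384x512x3 uint8, red, green, blue), "fx", "fy", "cx", "cy" (pixels), "origin" and "attitude" of the camera in the world. Camera axes: x right, y down, z forward; pixel columns grow to the right and rows downward; lengths in m; the calibration is good to about 2 mm. A picture is of the moment at which its call begins. There is no depth.
- close_job(): hands the job in; it is judged then, once.
The state is a dict: "time": time; "joint_positions": joint angles; "qd": joint speeds; "effort": joint torques, N m; "tcp_pos": TCP position; "eef_rot": TCP orientation; "contact_force": force on the tool from outside, world axes, zero at the start; "torque": the same for the moment, N m; "finger_gap": finger opening in m; "finger_force": force on a finger pad.
Only numpy, scipy, OpenCV 4.12 (cv2) and the standard library are available. Lean on these libraries where they do the work, as an engineer would, in place of code of your own. Each camera call takes 0.05 s, during which the arm holds its last target. There are 200 camera calls.

TASK

Clamp the lid of the pressure pan down evenly. Begin with the wing nut beside the pan's stub handle and go round the rim clockwise as seen from above: turn each of the three wing nuts clockwise until you feel the clamp start to bear, then one quarter turn more, finishing each nut before you tighten the next and never overtightening one. Leave the pepper mill, the spice jar and the glass where they stand.

Things in the scene. Friction and masses are not known exactly. Their poses are not given: they have to be found in the camera images.
- pan: Low round steel pressure pan, lid on, fixed to the worktop: rim 206 mm across, lid top 72 mm up, valve weight (24 mm across, top 94 mm up) in the lid's middle, one black stub handle reaching 180 mm from the centre. Origin: centre of the underside; z up; the handle points along -x. Three alike wing nuts stand on the lid, 120 degrees apart, 80 mm from the centre.
- nut_1: First wing nut, beside the handle. Black; origin on its turning axis, 74 mm above the worktop, at the foot of its collar (25 mm across, 18 mm tall). z up, x along the wing, y across it. The wing is an upright bar 52 mm long, 9 mm thick, 16 to 38 mm above the origin. Tightens clockwise seen from above (yaw falls), up to 4.7 rad from its start; stays at its height.
- nut_2: Second wing nut, next clockwise seen from above; shape and axes as nut_1. Each nut turns with a steady drag of 0.17 N m until its clamp bears, after an unknown 0.2 to 1.8 rad, differing by nut; within 0.15 rad the torque then jumps to 0.27 N m and grows by 0.029 N m per rad, to 0.31 N m a quarter turn past bearing.
- nut_3: Third and last wing nut; all as the others. Each nut stays where it is left (the load does not turn it back) and can be turned back. Held still, the hand feels the clamp's load (0 before bearing, 0.10 to 0.14 N m after) plus some of the drag, depending on how it stopped; from one equal small step to the next the reading hardly changes, but jumps by 0.05 N m or more at bearing.
- nut_1_grip (a point): Point on nut_1's axis at the middle of its wing, 28 mm above its origin: grip here from above, across the 9 mm thickness (along the nut's y). Moves with the nut.
- nut_2_grip (a point): The same point on nut_2.
- nut_3_grip (a point): The same point on nut_3.
- mill: Dark wooden pepper mill, 58 mm across and 150 mm tall, standing loose behind the pan; a bystander. Origin: centre of its underside, z up.
- jar: Clear spice jar with a screw cap, 45 mm across and 106 mm tall, standing loose behind the pan; a bystander. Origin: centre of its underside, z up.
- glass: Drinking glass, 77 mm across and 89 mm tall, standing loose to the right of the pan; a bystander. Origin: centre of its underside, z up.

How it is judged:
On the way, in this order (a step that is already met when the one before it is completed fails the run):
1. the nut beside the handle is tightened a quarter turn past bearing while the other two do not bear yet (contact force between nut_1 and pan between 9.3 and 10.8 N and contact force between each of nut_2, nut_3 and pan below 1 N), for 0.3 s.
2. then the next nut clockwise is tightened a quarter turn past bearing while the last does not bear yet (contact force between nut_1 and pan between 9.3 and 10.8 N and contact force between nut_2 and pan between 9.3 and 10.8 N and contact force between nut_3 and pan below 1 N), for 0.3 s.
At the end, for the whole second after the job is handed in: all three wing nuts stay clamped at the load of one quarter turn past bearing (between about 70 and 110 degrees past it: 9.3 to 10.8 N between nut and clamp); mill, jar and glass upright (contact force between nut_1 and pan between 9.3 and 10.8 N and contact force between nut_2 and pan between 9.3 and 10.8 N and contact force between nut_3 and pan between 9.3 and 10.8 N and angle between each of mill, jar, glass's own z axis and vertical below 0.2 rad); the robot touches nothing.
It fails at once if a wing nut is overtightened (about 155 degrees or more past bearing) (contact force between any of nut_1, nut_2, nut_3 and pan above 12.5 N).
It fails at once if the mill is pushed more than 30 mm from its place (distance of mill from where it was at the start of the episode above 0.03 m).
It fails at once if the jar is pushed more than 30 mm from its place (distance of jar from where it was at the start of the episode above 0.03 m).
It fails at once if the glass is pushed more than 30 mm from its place (distance of glass from where it was at the start of the episode above 0.03 m).
It also fails if it takes over 72 s, if anything falls off the work surface, if the arm or the gripper's body presses on something with over 40 N, if the wrist force passes 120 N, or if a joint passes its speed limit or range.

## Working session

There is one attempt and no reset: what is moved stays moved. The work goes in short steps, Python scripts to look and compute and a shell command to move; the robot and the scene stay as the last step left them, time stands still between calls to the robot, and variables do not carry over. Pictures are saved under pics/ and viewed, at most 10 in all, crops included, and the job is handed in when it is done.

```bash
ls; mkdir -p pics; python3 - <<'E'
from bench import sensors,capture
import cv2,json,numpy as np
for n in("top","scene"):
    c=capture(n); cv2.imwrite(f"pics/{n}0.png",c["image"][:,:,::-1])
    print(n,c["fx"],c["fy"],c["cx"],c["cy"],c["origin"],c["attitude"])
print(sensors.observe())
E
```

```text
pics
top 361.39805297651117 361.39805297651117 248.02221403066972 191.59237307106466 [ 0.51426413 -0.38484613  1.15020184] [[ 0.02225868 -0.99787006  0.06131798]
 [-0.99926683 -0.02029495  0.03246416]
 [-0.03115057 -0.06199563 -0.99759019]]
scene 496.58779713950435 496.58779713950435 252.80892975399826 192.25959313140348 [-0.26134564 -1.00403626  1.02235367] [[ 0.60534994 -0.52147216  0.60134701]
 [-0.79583709 -0.40978038  0.44578399]
 [ 0.01395626 -0.74842957 -0.66306742]]
{'time': 0.1, 'joint_positions': array([ 1.09360583e+00,  1.31117410e-01,  1.48917574e+00,  5.26117480e-06,
        1.52304536e+00, -8.53649294e-02]), 'qd': array([-0.00109027, -0.00019751, -0.00352768,  0.00020097, -0.00043182,
       -0.00054615]), 'effort': array([ 4.82683517e-04, -5.70952785e+01, -5.01942658e+01, -2.04263215e-04,
        8.24086368e-03,  5.08799769e-05]), 'tcp_pos': array([0.22884651, 0.55408629, 0.23032744]), 'eef_rot': array([[-9.24213300e-01,  3.81875798e-01, -8.06510471e-04],
       [ 3.81876619e-01,  9.24212016e-01, -1.54840351e-03],
       [ 1.54088841e-04, -1.73904261e-03, -9.99998476e-01]]), 'contact_force': array([ 0.28287608,  0.25376811, -0.42420638]), 'torque': array([ 0.02252423, -0.01464484, -0.04567916]), 'finger_force': 0.0, 'finger_gap': 0.08540296518426475}
```

View pics/top0.png

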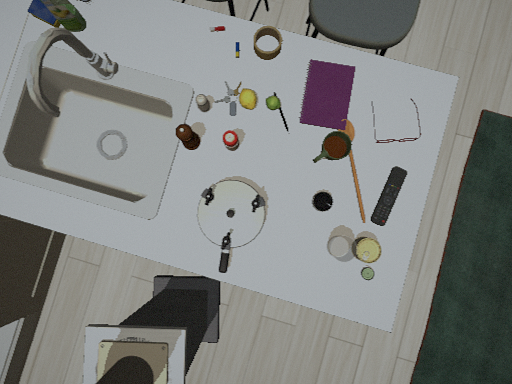

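View pics/scene0.png

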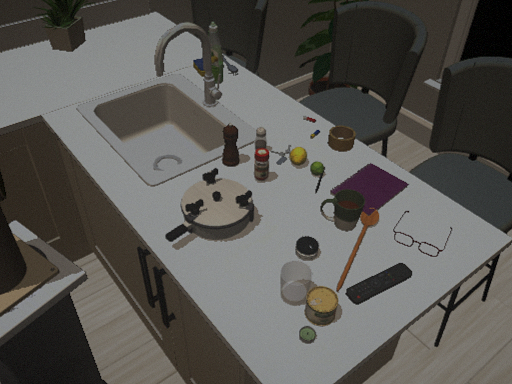

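The top view shows the pan centre near (231,213) with the handle at (224,262). That makes nut_1 (226,241), nut_2 (208,196) and nut_3 (257,204). The mill is at (187,136), the jar at (231,139) and the glass at (340,246). Next I get coarse positions so I can bring the wrist camera over the pan.

```bash
cat > h.py <<'E'
import numpy as np,cv2
from bench import sensors,capture
def ray(c,u,v,z):
    d=np.array(c["attitude"])@[(u-c["cx"])/c["fx"],(v-c["cy"])/c["fy"],1]
    o=np.array(c["origin"]); return o+d*(z-o[2])/d[2]
def proj(c,p):
    q=np.array(c["attitude"]).T@(np.array(p)-c["origin"]); return c["fx"]*q[0]/q[2]+c["cx"],c["fy"]*q[1]/q[2]+c["cy"]
def delta(p,yaw=None):
    """shift in tool axes to reach world p; turn about tool z so that finger line (tool y) has world yaw"""
    s=sensors.observe(); R=s["eef_rot"]; d=R.T@(np.array(p)-s["tcp_pos"])
    out=[d.round(4)]
    if yaw is not None:
        cur=np.arctan2(R[1,1],R[0,1]); t=-(yaw-cur); out.append(((t+np.pi/2)%np.pi-np.pi/2).round(4))
    return out
E
python3 - <<'E'
from h import *
c=capture("top"); im=c["image"]
g=im.max(2); m=(g<60).astype('uint8'); m[:150]=0; m[275:]=0; m[:,:190]=0; m[:,275:]=0
n,l,st,ce=cv2.connectedComponentsWithStats(m)
for i in range(1,n):
    if st[i,4]>8: print(st[i],ce[i].round(1),ray(c,*ce[i],.1).round(3))
print("centre",ray(c,231,213,.09),"mill",ray(c,190,142,0.08),"jar",ray(c,231,139,.1))
P=ray(c,231,213,.09); print(delta([P[0],P[1],.3]))
w=capture("wrist"); print(w["fx"],w["origin"],w["attitude"])
b=cv2.resize(im[120:280,160:360],None,fx=4,fy=4,interpolation=cv2.INTER_CUBIC)
cv2.imwrite("pics/topc.png",b[:,:,::-1][:600])
E
```

```text
[205 188   9  17  72] [209.  195.9] [ 0.564 -0.237  0.1  ]
[252 195   8  17  65] [255.7 202.7] [ 0.547 -0.374  0.1  ]
[227 210   7   7  36] [229.9 212.8] [ 0.516 -0.299  0.1  ]
[222 233   8  16  68] [225.6 240.9] [ 0.434 -0.289  0.1  ]
[219 253  10  20 143] [223.6 262.3] [ 0.373 -0.285  0.1  ]
centre [ 0.51549437 -0.30178515  0.09      ] mill [ 0.72597659 -0.17204076  0.08      ] jar [ 0.73288418 -0.29708925  0.1       ]
[array([-0.5917, -0.6817, -0.0686])]
331.5727237284857 [0.16507271 0.57963109 0.37268653] [[ 0.38264032  0.88914335  0.25101891]
 [ 0.92389657 -0.36788429 -0.1052439 ]
 [-0.001231    0.27218607 -0.96224385]]
```

View pics/topc.png

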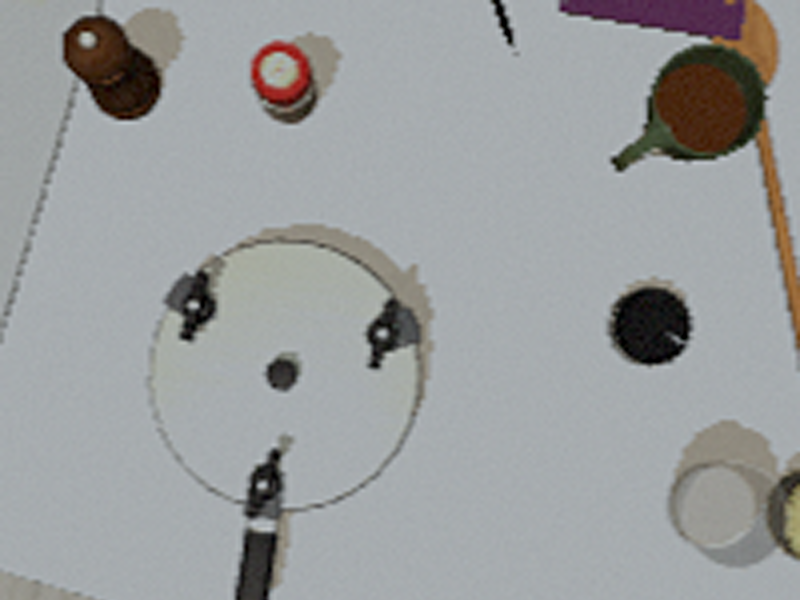

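The crop shows three black wing nuts, all with the wings leaning roughly -20° in yaw. The radii and spacing agree with the 80 mm given. I'll hold the current yaw and fly over the pan for a wrist view.

```bash
for i in 1 2 3 4 5; do python3 -m crank '[[[-0.024,-0.027,0],[0,0,0]],[[-0.047,-0.054,0],[0,0,0]],[[-0.071,-0.082,0],[0,0,0]],[[-0.094,-0.109,0],[0,0,0]],[[-0.118,-0.136,0],[0,0,0]]]' 0.6 | tail -8; done
python3 -m crank '[[[0,0,0],[0,0,0]],[[0,0,0],[0,0,0]]]'
python3 - <<'E'
from h import *
s=sensors.observe(); print(s["joint_positions"],s["contact_force"],s["torque"],s["finger_gap"])
c=capture("wrist"); cv2.imwrite("pics/w1.png",c["image"][:,:,::-1])
for p in [(.564,-.237,.1),(.547,-.374,.1),(.434,-.289,.1)]: print(proj(c,p))
E
```

```text
time: 0.62
tcp_pos: [0.2861, 0.3822, 0.2309]
eef_rot: [[-0.924, 0.381, -0.0], [0.381, 0.924, -0.0], [0.0, -0.0, -1.0]]
contact_force: [1.1, -0.0, 0.8]
finger_gap: 0.0512
finger_force: 0.0
time: 1.03
tcp_pos: [0.3433, 0.2115, 0.2313]
eef_rot: [[-0.924, 0.381, 0.0], [0.381, 0.924, 0.0], [-0.0, 0.0, -1.0]]
contact_force: [1.0, 0.3, 0.4]
finger_gap: 0.0514
finger_force: 0.0
time: 1.45
tcp_pos: [0.4005, 0.0405, 0.2314]
eef_rot: [[-0.924, 0.382, 0.001], [0.382, 0.924, 0.0], [-0.001, 0.0, -1.0]]
contact_force: [-0.0, 1.0, 0.3]
finger_gap: 0.0512
finger_force: 0.0
time: 1.87
tcp_pos: [0.4577, -0.1304, 0.2312]
eef_rot: [[-0.924, 0.382, 0.0], [0.382, 0.924, 0.0], [-0.0, 0.0, -1.0]]
contact_force: [0.3, 1.8, 0.4]
finger_gap: 0.0511
finger_force: 0.0
time: 2.28
tcp_pos: [0.5148, -0.301, 0.2309]
eef_rot: [[-0.924, 0.382, -0.0], [0.382, 0.924, 0.0], [0.0, 0.0, -1.0]]
contact_force: [1.2, 0.5, -0.5]
finger_gap: 0.0512
finger_force: 0.0
time: 2.45
tcp_pos: [0.5143, -0.3006, 0.2298]
eef_rot: [[-0.923, 0.384, -0.002], [0.384, 0.923, 0.001], [0.002, 0.001, -1.0]]
contact_force: [-0.5, 0.6, 0.5]
finger_gap: 0.0512
finger_force: 0.0
[-6.15056373e-01  1.21978159e-01  1.50012038e+00 -8.19928600e-06
  1.52200777e+00 -1.79157342e+00] [-0.47066738  0.55204067  0.51721506] [ 0.04980706 -0.00974303  0.00854893] 0.05120907620136149
(np.float64(350.3011805991599), np.float64(209.36527131604387))
(np.float64(198.39399750297696), np.float64(248.82018245353234))
(np.float64(234.45551739107557), np.float64(87.8553128485556))
```

View pics/w1.png

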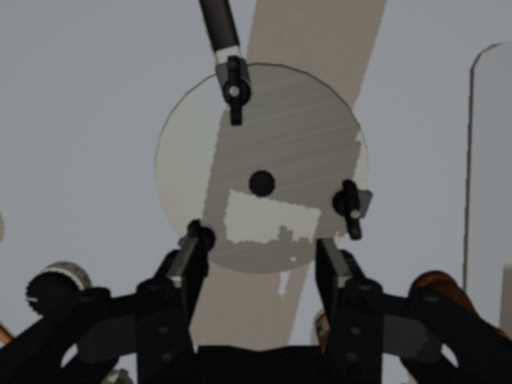

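The wrist view shows nut_1 at about (236,91), nut_2 at about (354,210), and nut_3 near (203,237), partly hidden by a finger. The wings run nearly parallel to tool x. Next I measure them precisely.

```bash
python3 - <<'E'
from h import *
c=capture("wrist"); im=c["image"]
g=cv2.cvtColor(im,cv2.COLOR_RGB2GRAY)
tiles=[]
for k,(u,v) in enumerate([(236,91),(354,210)]):
    t=g[v-42:v+42,u-42:u+42]; tiles.append(cv2.resize(t,(400,400),interpolation=cv2.INTER_NEAREST))
    for th in (25,35):
        m=(t<th).astype('uint8'); n,l,st,ce=cv2.connectedComponentsWithStats(m)
        i=1+np.argmax(st[1:,4]); print(k+1,th,st[i],ce[i]+[u-42,v-42])
b=np.hstack(tiles); b=np.clip(b.astype(int)*2,0,255).astype('uint8'); cv2.imwrite("pics/n12.png",b)
E
```

```text
1 25 [ 28   9  27  67 797] [235.49686324  91.98745295]
1 35 [ 27   8  28  69 974] [234.7761807   89.69301848]
2 25 [ 19  13  28  58 809] [345.96168109 205.33250927]
2 35 [ 19  12  28  59 907] [346.37265711 206.43880926]
```

View pics/n12.png

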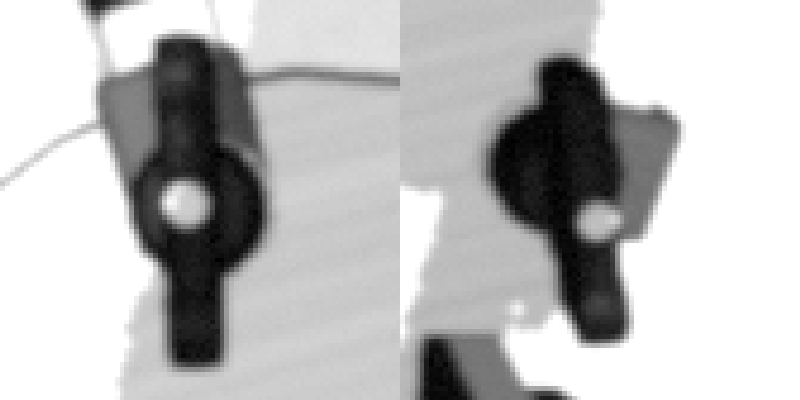

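Nut_1's wing ends are at tile (184,42) and (196,365), with the screw tip between them. Nut_2's wing top ends are near tile (568,65) and (605,335).

```bash
python3 - <<'E'
from h import *
c=capture("wrist"); k=84/400
def w(name,u0,v0,a,b,z=.112):
    P=[ray(c,u0-42+x*k-.4,v0-42+y*k-.4,z) for x,y in(a,b)]
    d=P[0]-P[1]; print(name,(P[0]+P[1])/2,"len",np.linalg.norm(d),"wing yaw",np.arctan2(d[1],d[0])); return (P[0]+P[1])/2,np.arctan2(d[1],d[0])
p1,y1=w("n1",236,91,(184,40),(196,365))
p2,y2=w("n2",354,210,(168,65),(205,332))
C=ray(c,262,183,.094); print("C",C,np.linalg.norm((p1-C)[:2]),np.linalg.norm((p2-C)[:2]))
d=(p1-C)[:2]; r=np.array([[-.5,np.sqrt(3)/2],[-np.sqrt(3)/2,-.5]])
print("n2 pred",C[:2]+r@d,"n3 pred",C[:2]+r@r@d)
print(delta([p1[0],p1[1],.083],y1+np.pi/2), sensors.observe()["tcp_pos"])
E
```

```text
n1 [ 0.4374631  -0.28859543  0.112     ] len 0.04908172828492302 wing yaw 2.7665542005597654
n2 [ 0.56035084 -0.23627924  0.112     ] len 0.04998475377120978 wing yaw 2.952712239324133
C [ 0.51498378 -0.29713627  0.094     ] 0.07798975723179208 0.07590618428356714
n2 pred [ 0.56114071 -0.23427182] n3 pred [ 0.54634753 -0.36854158]
[array([ 0.075 , -0.0205,  0.1483]), np.float64(-0.0162)] [ 0.51459086 -0.29832032  0.23131871]
```

Nut_1 checks out: 78 mm from the centre, close to the 80 mm given, with the wing already aligned. The collar top is at z 0.092, so I'll keep the fingertips at about 0.094. I descend and grip.

```bash
python3 -m crank '[[[0.038,-0.010,0.0],[0,0,-0.016]],[[0.075,-0.0205,0.01],[0,0,-0.016]],[[0.0755,-0.0205,0.045],[0,0,-0.016]],[[0.0755,-0.0205,0.080],[0,0,-0.016]],[[0.0755,-0.0205,0.105],[0,0,-0.016]]]' 0.5
python3 -m crank '[[[0,0,0.018],[0,0,0]],[[0,0,0.032],[0,0,0]],[[0,0,0.032],[0,0,0]]]'
python3 -m crank '[[[0,0,0],[0,0,0]],[[0,0,0],[0,0,0]],[[0,0,0],[0,0,0]],[[0,0,0],[0,0,0]],[[0,0,0],[0,0,0]]]' 0 80
python3 -m crank '[[[0,0,0],[0,0,0]],[[0,0,0],[0,0,0]],[[0,0,0],[0,0,0]]]'
python3 -c "
from h import *
s=sensors.observe();print(s['joint_positions'],s['torque'],s['contact_force']);c=capture('wrist');cv2.imwrite('pics/g1.png',c['image'][:,:,::-1])"
```

```text
time: 3.02
tcp_pos: [0.4363, -0.2877, 0.1251]
eef_rot: [[-0.931, 0.366, 0.001], [0.366, 0.931, -0.0], [-0.001, -0.0, -1.0]]
contact_force: [-0.2, 0.8, -0.7]
finger_gap: 0.0427
finger_force: 0.0
time: 3.27
tcp_pos: [0.4353, -0.2866, 0.0913]
eef_rot: [[-0.931, 0.366, -0.004], [0.366, 0.931, 0.003], [0.005, 0.002, -1.0]]
contact_force: [0.1, -0.0, -0.7]
finger_gap: 0.0428
finger_force: 0.0
time: 3.68
tcp_pos: [0.4383, -0.2895, 0.0965]
eef_rot: [[-0.93, 0.367, 0.002], [0.367, 0.93, -0.001], [-0.003, -0.0, -1.0]]
contact_force: [-0.6, 3.7, 6.4]
finger_gap: 0.0067
finger_force: 79.4
time: 3.93
tcp_pos: [0.4383, -0.2895, 0.0965]
eef_rot: [[-0.93, 0.367, 0.002], [0.367, 0.93, -0.001], [-0.003, -0.0, -1.0]]
contact_force: [-0.9, 3.6, 6.5]
finger_gap: 0.0062
finger_force: 79.4
[-6.81878906e-01  3.46121179e-02  1.84263051e+00  8.18556143e-04
  1.26181197e+00 -1.87756173e+00] [0.61098655 0.17306563 0.06803967] [-0.8929245   3.63242879  6.48948913]
```

View pics/g1.png

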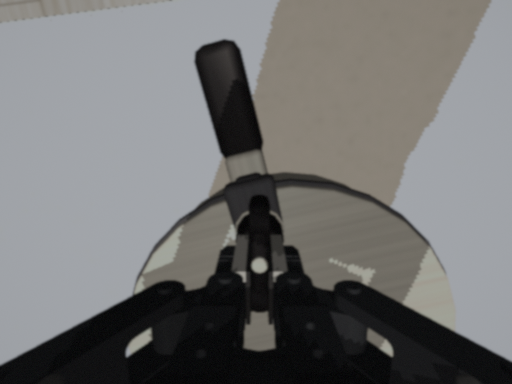

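The wing is gripped with its screw tip between the pads, at image (260,265). Vertical force is 6.5 N, so the tips are resting on the collar. I raise 2 mm, then turn in 0.1 rad steps.

```bash
cat > t.py <<'E'
from h import *
s=sensors.observe();R=s["eef_rot"]
print(round(float(s["time"]),2),"yaw %.3f tz %.3f"%(np.arctan2(R[1,1],R[0,1]),s["torque"][2]),"F",s["contact_force"].round(1),"xyz",s["tcp_pos"].round(4),"q6 %.2f gap %.4f"%(s["joint_positions"][5],s["finger_gap"]))
E
python3 -m crank '[[[0,0,-0.003],[0,0,0]],[[0,0,-0.003],[0,0,0]]]' >/dev/null; python3 t.py
for i in 1 2 3 4 5 6 7 8; do python3 -m crank '[[[0,0,0],[0,0,0.05]],[[0,0,0],[0,0,0.1]],[[0,0,0],[0,0,0.1]]]' >/dev/null; python3 t.py; done
```

```text
4.15 yaw 1.195 tz 0.087 F [ 10.2  -3.  -18.6] xyz [ 0.4381 -0.2893  0.0967] q6 -1.88 gap 0.0066
4.4 yaw 1.092 tz -0.029 F [ 10.1  -4.3 -17.3] xyz [ 0.4381 -0.2895  0.0967] q6 -1.77 gap 0.0063
4.65 yaw 0.992 tz 0.041 F [  8.2  -5.  -17.8] xyz [ 0.438  -0.2896  0.0967] q6 -1.67 gap 0.0070
4.9 yaw 0.892 tz 0.002 F [  9.   -6.5 -16.9] xyz [ 0.4378 -0.2898  0.0967] q6 -1.57 gap 0.0065
5.15 yaw 0.792 tz 0.090 F [  7.9  -6.4 -17.5] xyz [ 0.4377 -0.2899  0.0967] q6 -1.47 gap 0.0069
5.4 yaw 0.692 tz 0.075 F [  6.9  -7.9 -17.4] xyz [ 0.4376 -0.29    0.0967] q6 -1.37 gap 0.0069
5.65 yaw 0.592 tz 0.088 F [  6.1  -6.7 -16.5] xyz [ 0.4375 -0.2901  0.0967] q6 -1.27 gap 0.0067
5.9 yaw 0.492 tz 0.076 F [  5.8  -8.1 -16.4] xyz [ 0.4373 -0.2902  0.0967] q6 -1.17 gap 0.0065
6.15 yaw 0.392 tz 0.062 F [  4.9  -6.5 -17.1] xyz [ 0.4372 -0.2902  0.0967] q6 -1.07 gap 0.0067
```

```bash
cat >> t.py <<'E'
print("   e6 %.4f"%s["effort"][5])
E
python3 -m crank '[[[0,0,0.002],[0,0,0]],[[0,0,0.002],[0,0,0]]]' >/dev/null; python3 t.py
for i in 1 2 3 4 5; do python3 -m crank '[[[0,0,0],[0,0,0.05]],[[0,0,0],[0,0,0.1]]]' >/dev/null; for j in 1 2 3; do python3 -m crank '[[[0,0,0],[0,0,0]]]' >/dev/null; python3 t.py; done; done
```

```text
6.32 yaw 0.395 tz 0.003 F [-3.  -3.1  0.9] xyz [ 0.4374 -0.2903  0.0966] q6 -1.08 gap 0.0063
   e6 0.0389
6.57 yaw 0.293 tz 0.053 F [-3.6 -4.7  3. ] xyz [ 0.4372 -0.2904  0.0965] q6 -0.98 gap 0.0065
   e6 1.2720
6.65 yaw 0.296 tz -0.048 F [-3.9 -2.9  3.5] xyz [ 0.4372 -0.2904  0.0966] q6 -0.98 gap 0.0068
   e6 0.2676
6.73 yaw 0.296 tz -0.011 F [-4.2 -2.7  3.3] xyz [ 0.4372 -0.2904  0.0965] q6 -0.98 gap 0.0064
   e6 -0.0108
6.98 yaw 0.194 tz 0.050 F [-4.6 -3.9  4.3] xyz [ 0.4371 -0.2904  0.0965] q6 -0.88 gap 0.0068
   e6 1.1957
7.07 yaw 0.196 tz 0.055 F [-5.5 -4.3  3.7] xyz [ 0.4371 -0.2904  0.0965] q6 -0.88 gap 0.0065
   e6 0.2502
7.15 yaw 0.196 tz -0.050 F [-5.3 -3.6  3.9] xyz [ 0.4371 -0.2904  0.0965] q6 -0.88 gap 0.0061
   e6 0.0334
7.4 yaw 0.094 tz 0.097 F [-5.9 -2.6  4.5] xyz [ 0.4369 -0.2904  0.0965] q6 -0.78 gap 0.0066
   e6 1.1993
7.48 yaw 0.096 tz 0.047 F [-6.1 -3.5  4.4] xyz [ 0.4369 -0.2904  0.0965] q6 -0.78 gap 0.0066
   e6 0.2536
7.57 yaw 0.096 tz 0.019 F [-5.7 -3.9  5. ] xyz [ 0.4369 -0.2904  0.0965] q6 -0.78 gap 0.0064
   e6 0.0369
7.82 yaw -0.006 tz 0.046 F [-7.4 -3.9  4.7] xyz [ 0.4368 -0.2904  0.0965] q6 -0.68 gap 0.0065
   e6 1.2033
7.9 yaw -0.004 tz 0.009 F [-7.6 -3.5  5.5] xyz [ 0.4368 -0.2904  0.0965] q6 -0.68 gap 0.0061
   e6 0.2572
7.98 yaw -0.004 tz 0.015 F [-6.2 -3.7  5.5] xyz [ 0.4368 -0.2904  0.0965] q6 -0.68 gap 0.0070
   e6 0.0405
8.23 yaw -0.106 tz 0.146 F [-7.6 -4.2  6.3] xyz [ 0.4366 -0.2904  0.0965] q6 -0.58 gap 0.0065
   e6 1.2068
8.32 yaw -0.104 tz 0.032 F [-7.1 -3.7  6.1] xyz [ 0.4366 -0.2904  0.0965] q6 -0.58 gap 0.0062
   e6 0.2609
8.4 yaw -0.104 tz -0.032 F [-8.5 -3.8  6. ] xyz [ 0.4366 -0.2904  0.0966] q6 -0.58 gap 0.0064
   e6 0.0441
```

Joint 6 effort, read at the same point in each step, is very repeatable (about 0.04 N m before bearing). I'll use it as the bearing signal.

```bash
cat > e.py <<'E'
from h import *
s=sensors.observe();R=s["eef_rot"]
print("%.2f yaw %.3f e6 %.4f tz %.2f q6 %.2f"%(s["time"],np.arctan2(R[1,1],R[0,1]),s["effort"][5],s["torque"][2],s["joint_positions"][5]),s["contact_force"].round(0))
E
for i in 1 2 3 4 5 6; do python3 -m crank '[[[0,0,0],[0,0,0.05]],[[0,0,0],[0,0,0.1]],[[0,0,0],[0,0,0.1]],[[0,0,0],[0,0,0.1]],[[0,0,0],[0,0,0.1]]]' >/dev/null; python3 e.py; done
```

```text
8.82 yaw -0.204 e6 0.0476 tz 0.01 q6 -0.48 [-10.  -3.   6.]
9.23 yaw -0.304 e6 0.0510 tz 0.04 q6 -0.38 [-10.  -3.   6.]
9.65 yaw -0.404 e6 0.0542 tz 0.03 q6 -0.28 [-11.  -2.   7.]
10.07 yaw -0.504 e6 0.0573 tz 0.01 q6 -0.18 [-11.  -2.   9.]
10.48 yaw -0.604 e6 0.0602 tz 0.02 q6 -0.08 [-12.  -1.  10.]
10.90 yaw -0.703 e6 0.0630 tz 0.06 q6 0.02 [-12.  -1.  10.]
```

I've turned 1.9 rad with no jump, so bearing may have come in the first, noisy 0.8 rad: tz stepped from about 0.00 to 0.08 near yaw 0.84. I'll measure the moving torque with a slow creep (0.17 N m before bearing, 0.31 after).

```bash
for i in 1 2 3 4 5 6 7; do python3 -m crank '[[[0,0,0],[0,0,0.006]]]' >/dev/null; python3 e.py; done
python3 -c "
from h import *
c=capture('wrist');cv2.imwrite('pics/g2.png',c['image'][:,:,::-1])"
```

```text
10.98 yaw -0.709 e6 0.0046 tz 0.31 q6 0.03 [-12.  -1.  10.]
11.07 yaw -0.715 e6 0.1635 tz 0.34 q6 0.03 [-14.  -2.  10.]
11.15 yaw -0.721 e6 0.1772 tz 0.34 q6 0.04 [-14.  -1.  10.]
11.23 yaw -0.727 e6 0.1784 tz 0.32 q6 0.04 [-12.  -1.  10.]
11.32 yaw -0.733 e6 0.1787 tz 0.31 q6 0.05 [-13.  -1.  11.]
11.40 yaw -0.739 e6 0.1789 tz 0.27 q6 0.06 [-13.  -0.  10.]
11.48 yaw -0.745 e6 0.1789 tz 0.30 q6 0.06 [-13.  -2.  12.]
```

View pics/g2.png

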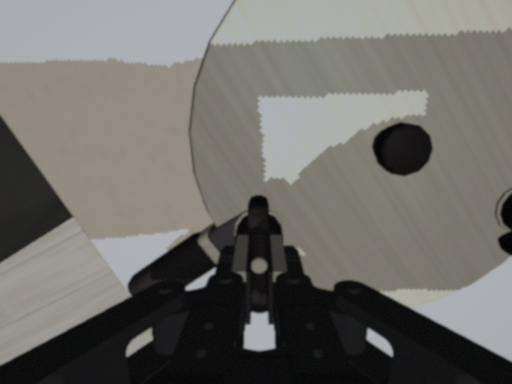

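The nut followed, and the wing is still between the pads. The moving torque is about 0.31 N m, so nut_1 is at a quarter turn, consistent with bearing near yaw 0.84. I release, lift, and go to look down on nut_2.

```bash
python3 -m crank '[[[0,0,0],[0,0,0]],[[0,0,0],[0,0,0]],[[0,0,0],[0,0,0]],[[0,0,-0.03],[0,0,0]],[[0,0,-0.07],[0,0,0]]]' 0.5 |head -3
python3 -m crank '[[[0,0,-0.03],[0,0,-0.1]],[[0,0,-0.06],[0,0,-0.2]],[[0,0,-0.065],[0,0,-0.3]],[[0,0,-0.065],[0,0,-0.4]],[[0,0,-0.065],[0,0,-0.5]]]' |head -2
for i in 1 2 ; do python3 -m crank '[[[0,0,0],[0,0,-0.12]],[[0,0,0],[0,0,-0.24]],[[0,0,0],[0,0,-0.36]],[[0,0,0],[0,0,-0.48]],[[0,0,0],[0,0,-0.6]]]' |head -2;done
python3 -m crank '[[[0,0,0],[0,0,-0.12]],[[0,0,0],[0,0,-0.24]],[[0,0,0],[0,0,-0.24]]]'
python3 -c "
from h import *
print(delta([.625,-.26,.23],1.20)); print(sensors.observe()['joint_positions'])"
```

```text
time: 11.95
tcp_pos: [0.4349, -0.287, 0.1619]
eef_rot: [[0.679, 0.734, -0.006], [0.734, -0.679, 0.006], [0.0, -0.008, -1.0]]
time: 12.37
tcp_pos: [0.4381, -0.2896, 0.232]
time: 12.78
tcp_pos: [0.4375, -0.2891, 0.2305]
time: 13.2
tcp_pos: [0.4375, -0.2891, 0.2305]
time: 13.45
tcp_pos: [0.4375, -0.2891, 0.2305]
eef_rot: [[-0.932, 0.363, 0.001], [0.363, 0.932, 0.0], [-0.001, 0.0, -1.0]]
contact_force: [-0.4, -0.5, 0.4]
finger_gap: 0.0429
finger_force: 0.0
[array([-0.1642,  0.0951,  0.0006]), np.float64(-0.0002)]
[-6.82106176e-01 -7.49908514e-02  1.69889932e+00  4.54151918e-04
  1.51719677e+00 -1.88191517e+00]
```

```bash
python3 -m crank '[[[-0.033,0.019,0],[0,0,0]],[[-0.066,0.038,0],[0,0,0]],[[-0.099,0.057,0],[0,0,0]],[[-0.132,0.076,0],[0,0,0]],[[-0.164,0.095,0],[0,0,0]]]' |head -2
python3 -m crank '[[[0,0,0],[0,0,0]],[[0,0,0],[0,0,0]],[[0,0,0],[0,0,0]]]'|head -2
python3 - <<'E'
from h import *
c=capture("wrist");g=cv2.cvtColor(c["image"],cv2.COLOR_RGB2GRAY)
u,v=[int(round(x)) for x in proj(c,(.561,-.235,.112))]; t=g[v-50:v+50,u-50:u+50]; u3,v3=[int(round(x)) for x in proj(c,(.546,-.3685,.112))]
print(u,v,u3,v3)
t3=g[max(v3-50,0):max(v3-50,0)+100,max(u3-50,0):max(u3-50,0)+100]
b=np.hstack([cv2.resize(x,(400,400)) for x in (t,t3)])
cv2.imwrite("pics/n2.png",np.clip(b.astype(int)*2,0,255).astype('uint8'))
E
```

```text
time: 13.87
tcp_pos: [0.6266, -0.2609, 0.2302]
time: 14.12
tcp_pos: [0.6244, -0.2613, 0.2298]
262 101 96 148
```

View pics/n2.png

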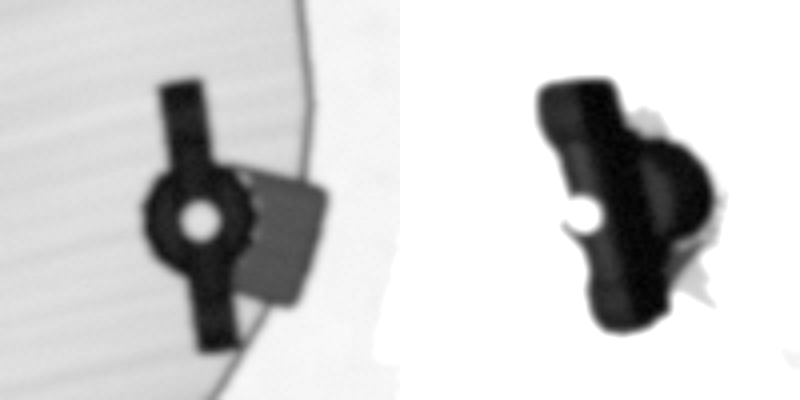

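This view, straight down on nut_2, puts its wing ends at tile (181,82) and (220,350) and its axis at about (200,218). Nut_3 is on the right, seen obliquely.

```bash
python3 - <<'E'
from h import *
c=capture("wrist")
f=lambda x,y,z=.112: ray(c,262-50+x/4-.4,101-50+y/4-.4,z)
a,b=f(181,82),f(220,350); d=a-b; yaw=np.arctan2(d[1],d[0]); p=(a+b)/2
print(p,np.linalg.norm(d),yaw,f(201,221,.114), np.linalg.norm(p[:2]-[.4375,-.2891]))
print(delta([p[0],p[1],.095],yaw+np.pi/2)); 
E
```

```text
[ 0.56404111 -0.236499    0.112     ] 0.04970704208824365 2.9128076404315593 [ 0.56425156 -0.23660415  0.114     ] 0.13703838408139887
[array([0.0652, 0.0015, 0.1361]), np.float64(-0.1511)]
```

Nut_1 to nut_2 is 137 mm, against 138.6 mm expected. I descend and grip.

```bash
python3 -m crank '[[[0.033,0.001,0],[0,0,-0.1]],[[0.065,0.0015,0.01],[0,0,-0.151]],[[0.065,0.0015,0.045],[0,0,-0.151]],[[0.065,0.0015,0.080],[0,0,-0.151]],[[0.065,0.0015,0.105],[0,0,-0.151]]]' |head -2
python3 -m crank '[[[0,0,0.018],[0,0,0]],[[0,0,0.029],[0,0,0]],[[0,0,0.029],[0,0,0]]]' |head -4
python3 -m crank '[[[0,0,0],[0,0,0]],[[0,0,0],[0,0,0]],[[0,0,0],[0,0,0]],[[0,0,0],[0,0,0]],[[0,0,0],[0,0,0]]]' 0 80
python3 -m crank '[[[0,0,0],[0,0,0]],[[0,0,0],[0,0,0]]]' >/dev/null; python3 t.py
for i in 1 2 3 4 5 6; do python3 -m crank '[[[0,0,0],[0,0,0.02]],[[0,0,0],[0,0,0.04]],[[0,0,0],[0,0,0.06]],[[0,0,0],[0,0,0.08]],[[0,0,0],[0,0,0.1]]]' >/dev/null; python3 e.py; done
```

```text
time: 14.63
tcp_pos: [0.5629, -0.2363, 0.1246]
time: 14.88
tcp_pos: [0.5625, -0.2359, 0.0943]
eef_rot: [[-0.974, 0.226, -0.003], [0.226, 0.974, 0.001], [0.003, 0.001, -1.0]]
contact_force: [-1.1, 0.3, 0.3]
time: 15.3
tcp_pos: [0.5663, -0.2359, 0.0991]
eef_rot: [[-0.974, 0.225, 0.003], [0.225, 0.974, -0.0], [-0.003, 0.0, -1.0]]
contact_force: [-1.1, 5.1, 6.1]
finger_gap: 0.0067
finger_force: 79.1
15.47 yaw 1.344 tz 0.007 F [-0.6  5.4  6.8] xyz [ 0.5663 -0.2359  0.0991] q6 -1.82 gap 0.0062
   e6 -0.0025
15.88 yaw 1.244 e6 -0.3379 tz 0.21 q6 -1.72 [-1.  4.  6.]
16.30 yaw 1.144 e6 -0.3360 tz 0.16 q6 -1.62 [-2.  4.  5.]
16.72 yaw 1.043 e6 -0.3342 tz 0.18 q6 -1.52 [-3.  2.  7.]
17.13 yaw 0.943 e6 -0.3323 tz 0.14 q6 -1.42 [-3.  2.  6.]
17.55 yaw 0.843 e6 -0.3303 tz 0.19 q6 -1.32 [-3.  3.  6.]
17.97 yaw 0.743 e6 -0.3284 tz 0.06 q6 -1.22 [-4.  1.  7.]
```

```bash
for i in 1 2 3 4 5 6 7 8; do python3 -m crank '[[[0,0,0],[0,0,0.02]],[[0,0,0],[0,0,0.04]],[[0,0,0],[0,0,0.06]],[[0,0,0],[0,0,0.08]],[[0,0,0],[0,0,0.1]]]' >/dev/null; python3 e.py; done
```

```text
18.38 yaw 0.643 e6 -0.3265 tz 0.19 q6 -1.12 [-4.  1.  7.]
18.80 yaw 0.543 e6 -0.3243 tz 0.16 q6 -1.02 [-5. -0.  8.]
19.22 yaw 0.443 e6 -0.3226 tz 0.22 q6 -0.92 [-6.  1.  7.]
19.63 yaw 0.343 e6 -0.2610 tz 0.20 q6 -0.82 [-8.  1.  8.]
20.05 yaw 0.243 e6 -0.2157 tz 0.31 q6 -0.72 [-8.  0.  9.]
20.47 yaw 0.143 e6 -0.2110 tz 0.28 q6 -0.62 [-8.  1.  9.]
20.88 yaw 0.043 e6 -0.2063 tz 0.30 q6 -0.52 [-9.  1. 10.]
21.30 yaw -0.057 e6 -0.2020 tz 0.25 q6 -0.42 [-10.   1.  11.]
```

Nut_2 bears at about yaw 0.43, so the target is about yaw -1.12. That is 1.06 rad more.

```bash
for i in 1 2; do python3 -m crank '[[[0,0,0],[0,0,0.1]],[[0,0,0],[0,0,0.2]],[[0,0,0],[0,0,0.3]],[[0,0,0],[0,0,0.4]],[[0,0,0],[0,0,0.5]]]' >/dev/null; done
python3 -m crank '[[[0,0,0],[0,0,0.02]],[[0,0,0],[0,0,0.04]],[[0,0,0],[0,0,0.06]],[[0,0,0],[0,0,0.06]],[[0,0,0],[0,0,0.06]]]' >/dev/null; python3 t.py
python3 -m crank '[[[0,0,0],[0,0,0]],[[0,0,0],[0,0,0]],[[0,0,0],[0,0,0]],[[0,0,-0.03],[0,0,0]],[[0,0,-0.07],[0,0,0]]]' 0.5 |head -3
python3 -m crank '[[[0,0,-0.03],[0,0,-0.1]],[[0,0,-0.06],[0,0,-0.2]],[[0,0,-0.065],[0,0,-0.3]],[[0,0,-0.065],[0,0,-0.4]],[[0,0,-0.065],[0,0,-0.5]]]' |head -2
for i in 1 2 3; do python3 -m crank '[[[0,0,0],[0,0,-0.12]],[[0,0,0],[0,0,-0.24]],[[0,0,0],[0,0,-0.36]],[[0,0,0],[0,0,-0.48]],[[0,0,0],[0,0,-0.6]]]' |head -2;done
python3 -m crank '[[[0,0,0],[0,0,0]],[[0,0,0],[0,0,0]]]' |head -3
python3 -c "
from h import *
n3=np.array([.549,-.373]); print(delta([n3[0]+.064,n3[1]-.025,.23],1.20)); print(sensors.observe()['joint_positions'])"
```

```text
22.55 yaw -1.116 tz 0.167 F [-18.1   5.7  17. ] xyz [ 0.5632 -0.2361  0.099 ] q6 0.64 gap 0.0067
   e6 0.2934
time: 22.97
tcp_pos: [0.5622, -0.2348, 0.1626]
eef_rot: [[0.898, 0.439, -0.007], [0.439, -0.898, 0.004], [-0.005, -0.007, -1.0]]
time: 23.38
tcp_pos: [0.5659, -0.2366, 0.2335]
time: 23.8
tcp_pos: [0.5652, -0.2363, 0.2319]
time: 24.22
tcp_pos: [0.5652, -0.2363, 0.2319]
time: 24.63
tcp_pos: [0.5652, -0.2363, 0.2319]
time: 24.8
tcp_pos: [0.5651, -0.2363, 0.2317]
eef_rot: [[-0.925, 0.381, 0.001], [0.381, 0.925, -0.0], [-0.001, -0.0, -1.0]]
[array([-0.1059, -0.1313,  0.0018]), np.float64(-0.0198)]
[-4.79730969e-01  1.62766395e-01  1.45186109e+00  3.81791302e-05
  1.52606288e+00 -1.65997091e+00]
```

```bash
python3 -m crank '[[[-0.021,-0.026,0],[0,0,0]],[[-0.042,-0.052,0],[0,0,0]],[[-0.063,-0.078,0],[0,0,-0.01]],[[-0.085,-0.105,0],[0,0,-0.02]],[[-0.106,-0.131,0.002],[0,0,-0.02]]]' |head -2
python3 -m crank '[[[0,0,0],[0,0,0]],[[0,0,0],[0,0,0]],[[0,0,0],[0,0,0]]]'|head -2
python3 - <<'E'
from h import *
c=capture("wrist");g=cv2.cvtColor(c["image"],cv2.COLOR_RGB2GRAY)
u,v=[int(round(x)) for x in proj(c,(.5466,-.3728,.112))]; t=g[v-50:v+50,u-50:u+50]
print(u,v)
big=cv2.resize(g,(400,300))
b=np.zeros((400,800),'uint8'); b[:,:400]=cv2.resize(t,(400,400)); b[:300,400:]=big
cv2.imwrite("pics/n3.png",np.clip(b.astype(int)*2,0,255).astype('uint8'))
E
```

```text
time: 25.22
tcp_pos: [0.6141, -0.3992, 0.23]
time: 25.47
tcp_pos: [0.6135, -0.3973, 0.2289]
258 97
```

View pics/n3.png

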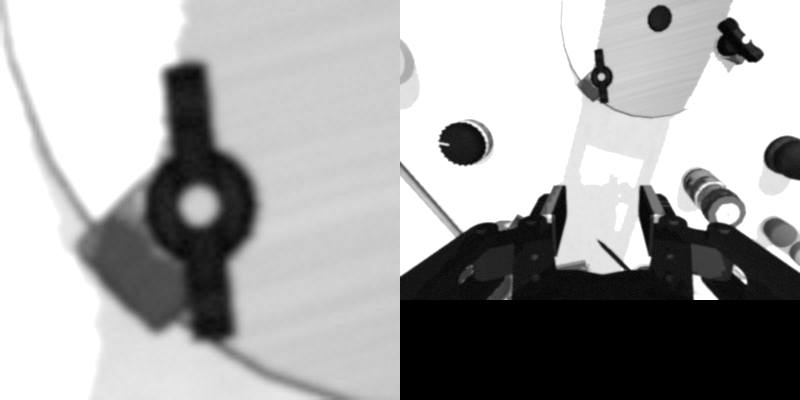

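Nut_3 from above has its wing ends at tile (186,66) and (214,337) and its axis at (200,204). On the right, nut_2's wing has turned as expected.

```bash
python3 - <<'E'
from h import *
c=capture("wrist")
f=lambda x,y,z=.112: ray(c,258-50+x/4-.4,97-50+y/4-.4,z)
a,b=f(186,66),f(214,337); d=a-b; yaw=np.arctan2(d[1],d[0]); p=(a+b)/2
print(p,np.linalg.norm(d),yaw,[np.linalg.norm(p[:2]-q) for q in([.4375,-.2891],[.5645,-.2364])])
print(delta([p[0],p[1],.097],yaw+np.pi/2)); 
E
```

```text
[ 0.54708271 -0.37310073  0.112     ] 0.04919322534219927 2.878547315205646 [np.float64(0.13807423275679545), np.float64(0.1378058465902534)]
[array([ 0.0708, -0.0021,  0.1331]), np.float64(-0.1043)]
```

```bash
python3 -m crank '[[[0.035,-0.001,0],[0,0,-0.06]],[[0.070,-0.002,0.01],[0,0,-0.104]],[[0.070,-0.002,0.045],[0,0,-0.104]],[[0.070,-0.002,0.080],[0,0,-0.104]],[[0.070,-0.002,0.105],[0,0,-0.104]]]' |head -2
python3 -m crank '[[[0,0,0.018],[0,0,0]],[[0,0,0.028],[0,0,0]],[[0,0,0.028],[0,0,0]]]' |head -4
python3 -m crank '[[[0,0,0],[0,0,0]],[[0,0,0],[0,0,0]],[[0,0,0],[0,0,0]],[[0,0,0],[0,0,0]],[[0,0,0],[0,0,0]]]' 0 80
python3 -m crank '[[[0,0,0],[0,0,0]],[[0,0,0],[0,0,0]]]' >/dev/null; python3 t.py
for i in 1 2 3 4 5 6 7 8 9 10; do python3 -m crank '[[[0,0,0],[0,0,0.02]],[[0,0,0],[0,0,0.04]],[[0,0,0],[0,0,0.06]],[[0,0,0],[0,0,0.08]],[[0,0,0],[0,0,0.1]]]' >/dev/null; python3 e.py; done
```

```text
time: 25.98
tcp_pos: [0.5466, -0.3724, 0.1234]
time: 26.23
tcp_pos: [0.5464, -0.3723, 0.0942]
eef_rot: [[-0.966, 0.259, -0.003], [0.259, 0.966, 0.002], [0.003, 0.001, -1.0]]
contact_force: [0.3, 0.1, -0.5]
time: 26.65
tcp_pos: [0.5492, -0.3736, 0.0993]
eef_rot: [[-0.966, 0.259, 0.003], [0.259, 0.966, -0.0], [-0.003, 0.001, -1.0]]
contact_force: [-0.3, 7.8, 7.1]
finger_gap: 0.0063
finger_force: 79.1
26.82 yaw 1.309 tz 0.088 F [-0.7  8.1  6.4] xyz [ 0.5492 -0.3736  0.0993] q6 -1.98 gap 0.0066
   e6 0.0586
27.23 yaw 1.208 e6 -0.3461 tz 0.20 q6 -1.88 [-0.  7.  7.]
27.65 yaw 1.108 e6 -0.3433 tz 0.12 q6 -1.78 [-0.  6.  6.]
28.07 yaw 1.008 e6 -0.3405 tz 0.17 q6 -1.68 [-1.  4.  7.]
28.48 yaw 0.908 e6 -0.3376 tz 0.22 q6 -1.58 [-2.  5.  6.]
28.90 yaw 0.808 e6 -0.3099 tz 0.19 q6 -1.48 [-3.  4.  6.]
29.32 yaw 0.707 e6 -0.2293 tz 0.26 q6 -1.38 [-2.  4.  7.]
29.73 yaw 0.607 e6 -0.2236 tz 0.28 q6 -1.28 [-4.  3.  7.]
30.15 yaw 0.507 e6 -0.2176 tz 0.29 q6 -1.18 [-5.  3.  7.]
30.57 yaw 0.407 e6 -0.2115 tz 0.29 q6 -1.08 [-6.  3.  8.]
30.98 yaw 0.307 e6 -0.2054 tz 0.22 q6 -0.98 [-6.  2.  9.]
```

Nut_3 bears at about yaw 0.85, so 1.01 rad more.

```bash
for i in 1 2; do python3 -m crank '[[[0,0,0],[0,0,0.1]],[[0,0,0],[0,0,0.2]],[[0,0,0],[0,0,0.3]],[[0,0,0],[0,0,0.4]],[[0,0,0],[0,0,0.49]]]' >/dev/null; done
python3 -m crank '[[[0,0,0],[0,0,0.02]],[[0,0,0],[0,0,0.03]],[[0,0,0],[0,0,0.03]],[[0,0,0],[0,0,0.03]],[[0,0,0],[0,0,0.03]]]' >/dev/null; python3 t.py
python3 -m crank '[[[0,0,0],[0,0,0]],[[0,0,0],[0,0,0]],[[0,0,0],[0,0,0]],[[0,0,-0.03],[0,0,0]],[[0,0,-0.07],[0,0,0]]]' 0.5 |head -3
python3 -m crank '[[[0,0,-0.03],[0,0,0]],[[0,0,-0.06],[0,0,0]],[[0,0,-0.06],[0,0,0]],[[0,0,-0.06],[0,0,0]],[[0,0,-0.06],[0,0,0]]]'
```

```text
32.23 yaw -0.702 tz 0.242 F [-17.3   5.8  15.9] xyz [ 0.5456 -0.3746  0.0992] q6 0.02 gap 0.0060
   e6 0.2508
time: 32.65
tcp_pos: [0.5452, -0.3722, 0.1621]
eef_rot: [[0.646, 0.764, -0.007], [0.764, -0.646, 0.005], [-0.0, -0.009, -1.0]]
time: 33.07
tcp_pos: [0.5477, -0.3743, 0.2265]
eef_rot: [[0.646, 0.764, 0.001], [0.764, -0.646, -0.0], [0.0, 0.001, -1.0]]
contact_force: [0.1, -0.4, 0.0]
finger_gap: 0.043
finger_force: 0.0
```

```bash
python3 -c "
from bench import close_job; print(close_job())"
```

```text
the job is handed in; nothing more can be done
None
```

I tightened all three wing nuts in order to about a quarter turn past bearing and handed the job in at about 33 s. No verdict came back, and nut_1's bearing point is less certain: I placed it afterwards from noisy torque readings, and its final torque of about 0.31 N m fits.

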